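Open the oxygen valve at the glassblowing torch bench

ROBOT

A 6-joint arm with a two-finger parallel gripper is mounted at the origin on the work surface. World frame = base frame: x ahead of the robot, y to its left, z up, the work surface at z = 0. Lengths are in mm, angles in rad, forces in N, time in s.
With the tool pointing down it reaches from about 350 to 775 mm from the base axis. Payload 7.3 kg.
Tool frame: the origin (TCP) lies on the centre line of the jaws, within the pads' length; the fingertips stand 17 mm ahead of it and the grasp point (between the pads) lies 2 mm behind it; z points along the fingers, y is the line along which they close (so a half turn about z gives the same grasp; the last joint's range is limited). The gripper opens to 92 mm and grips with 3 to 60 N. Pads are 19 mm wide; open, the fingers measure 130 mm over their backs; the gripper's body (75 mm by 190 mm) begins 47 mm behind the grasp point.
Start: joints at [0.994, 0.342, 1.524, -0, 1.275, -0.146], TCP at [219.226, 477.057, 243.741] pointing down, gripper open.
Joint ranges: [-2.53, 2.53], [-0.77, 2.02], [0.04, 2.7], [-1, 4.14], [0.28, 2.66], [-3.11, 3.11]. Speed limits (rad/s): [2.57, 2.57, 3.14, 3.14, 3.14, 3.14].

INTERFACE

Orientations are given as [roll, pitch, yaw] about the fixed x, y, z axes, in that order (R = Rz(yaw) Ry(pitch) Rx(roll)).
In Python, from plant import bot gives the robot as it stands. The module is installed in compiled form; this text tells all that it offers.
- The arm moves only by the shell command python3 -m pendant 'ROWS'. ROWS is JSON, a list of rows, each a list of 3 entries, a list of its own where there are three numbers: the shift along the world's x, y, z as a fraction of full scale, then the turn, a rotation vector about the world's x, y, z as a fraction of full scale, then the opening, from -1 (shut) to 1 (fully open), so that 0 is half open. In form: [[[tx, ty, tz], [rx, ry, rz], claw], ...]. A call has exactly 10 rows; each row shifts and turns the commanded pose from where the row before left it; what a row does not reach is not made up. Full scale, the value 1, is 30 mm for a shift and 0.12 rad for a turn. A row lasts 1/12 s, in which the tool goes at most 41.7 mm and 7.16 degrees, less where a joint would pass 70% of its speed; a pose out of reach is approached as far as the arm can. A call with a number of a shift or a turn outside -1 to 1 is refused whole. A call with a gripper value outside its range is refused whole. The fingers move at their own pace and stop on an object; the grip force is fixed at half the most. Time passes only in rows, so rows that do not move let the fingers close, or fill a call up. It gives the time, the measured TCP pose, the force, the opening and the grip force at its end, in the units of the state.
- bot.get_obs(): the state, without advancing time (a new reading comes with each control period).
- bot.capture(name): name is "scene" or "top" or "wrist"; returns the picture (400x640x3 uint8, blue, green, red); there is no depth.
- bot.camera_params(name): a dict with "fovy" (degrees; the focal length in pixels is half the picture's height over the tangent of half this angle, whatever the lens; pixels are square), "cx", "cy" (the principal point, pixels), "camera_from_world" (4x4, takes a point from world to camera coordinates). Camera axes: x right, y down, z forward; pixel columns grow to the right and rows downward; lengths in mm; the calibration is good to about 2 mm. A picture is of the moment at which its call begins: read the wrist's pose just before it. camera_params takes no time and is no camera call; for the wrist camera it gives the pose at the moment of the call.
- bot.close_job(): hands the job in; it is judged then, once.
The state is a dict: "time": time; "joint_positions": joint angles; "dq": joint speeds; "tau": joint torques, N m; "tool_pos": TCP position; "tcp_rot": TCP orientation; "contact_force": force on the tool from outside, world axes, zero at the start; "moment": the same for the moment, N m; "grip_width": finger opening in mm; "finger_force": force on a finger pad.
Only numpy, scipy, OpenCV 4.12 (cv2) and the standard library are available. Lean on these libraries where they do the work, as an engineer would, in place of code of your own. Each camera call takes 0.05 s, during which the arm holds its last target. There are 200 camera calls.

TASK

Open the oxygen supply for the torch: on the green-levered bench valve, first slide the yellow safety catch all the way out, clear of the lever's end, then swing the green lever its quarter turn until it lies in line with the pipe. Leave the catch out, do not touch the red fuel valve, and do not disturb the amber frit jar.

Things in the scene. Friction and masses are not known exactly. Their poses are not given: they have to be found in the camera images.
- oxygen_knob (a point): Centre of the upright yellow knob of the green valve's safety catch: round, 18 mm thick, 48 mm tall, foot 92 mm above the bench. It stands on a yellow slide 46 mm wide and 14 mm thick, whose two prongs straddle the lever's end. Moves with the catch. Its y axis points the way the catch slides out, away from the lever's pivot; z up.
- oxygen_catch (a joint): Travel of the green valve's catch in m: about 0 = in, blocking the lever; 0.04 = out against its stop, its prongs 20 mm beyond the lever's end. It slides level along +y of oxygen_pivot, needs about 2 N, and stays where it is left.
- oxygen_pivot (a point): On the vertical axis of the green valve's lever, at its mid-height, 85 mm above the bench; fixed. x along the copper pipe (22 mm thick, centre 43 mm lower), y towards the catch, z up. Lever reaches 115 mm out, its outer 75 mm a green grip 16 x 16 mm. Free space beside the grip and 65 mm below. Pedestal of the catch: y 130 to 200 mm. Base plate 180 (x) x 260 (y) x 12 mm, centred at y 70 mm.
- oxygen_lever (a joint): Angle of the green lever in rad: 0 = shut, pointing along +y of oxygen_pivot, across the pipe; opens counter-clockwise seen from above, towards -x of oxygen_pivot, to a stop at 1.57 = fully open, lying over the pipe and in line with it. Pushing at mid-grip takes about 4 N; it stays where it is left.
- fuel_valve: The fuel valve: the same valve with a RED lever and its own yellow catch, to be left alone. Origin under the centre of its 180 mm (x) by 260 mm (y) base plate; its pivot is at y -70 mm, and its knob at y +75 mm, top 140 mm above the bench. The pipe sticks out to x +/-112 mm.
- frit_jar: A loose amber glass jar with a steel lid, 60 mm in diameter and 85 mm tall, a bystander beside the valves. Origin at the centre of its underside.

How it is judged:
By the outcome, as a careful person would: the job done as asked, in the order asked, and still so for the second after the job is handed in, with the robot touching nothing.
It also fails if it takes over 48 s, if anything falls off the work surface, if the arm or the gripper's body presses on something with over 40 N, if the wrist force passes 120 N, or if a joint passes its speed limit or range.

## Working session

There is one attempt and no reset: what is moved stays moved. The work goes in short steps, Python scripts to look and compute and a shell command to move; the robot and the scene stay as the last step left them, time stands still between calls to the robot, and variables do not carry over. Pictures are saved under pics/ and viewed, at most 10 in all, crops included, and the job is handed in when it is done.

```bash
mkdir -p pics
python3 - <<'E'
from plant import bot
import cv2,numpy as np
o=bot.get_obs();print(o['time'],o['tool_pos'],o['tcp_rot'],o['grip_width'])
for n in("scene","top"):
    cv2.imwrite(f"pics/{n}0.png",bot.capture(n));p=bot.camera_params(n);print(n,p['fovy'],p['cx'],p['cy'],np.round(p['camera_from_world'],3).tolist())
E
```

```text
0.0 [218.99306886 476.69960638 243.0175529 ] [-3.13998889e+00 -2.13826040e-04  2.71086082e+00] 91.87774968765021
scene 47.295881449433665 313.32173025499316 200.2269209453407 [[-0.691, 0.723, -0.002, 392.008], [0.457, 0.434, -0.776, -170.725], [-0.56, -0.537, -0.63, 1673.01], [0.0, 0.0, 0.0, 1.0]]
top 46.466850409570704 321.70615418510823 197.1885630248041 [[0.011, -1.0, 0.011, -23.87], [-0.996, -0.012, -0.084, 517.836], [0.084, -0.01, -0.996, 1311.173], [0.0, 0.0, 0.0, 1.0]]
```

View pics/scene0.png

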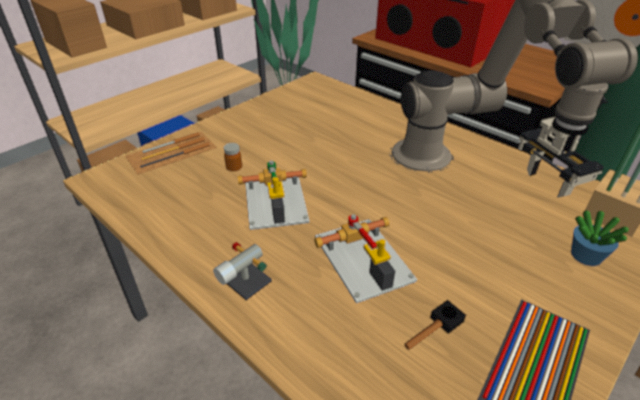

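View pics/top0.png

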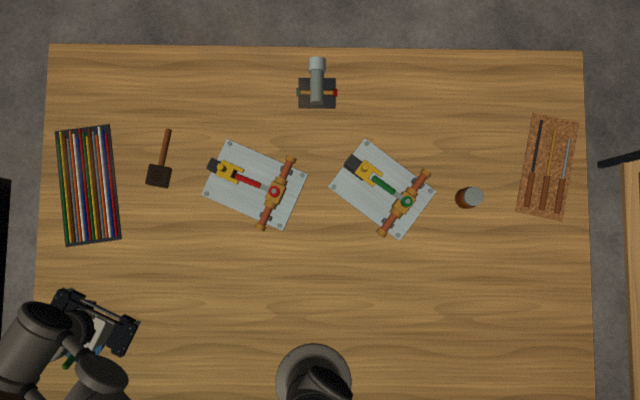

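Run:
```python
import cv2
a=cv2.imread("pics/top0.png")[130:250,320:490]
cv2.imwrite("pics/c1.png",cv2.resize(a,None,fx=4.5,fy=4.5,interpolation=cv2.INTER_CUBIC))
```

```text
(no output)
```

View pics/c1.png

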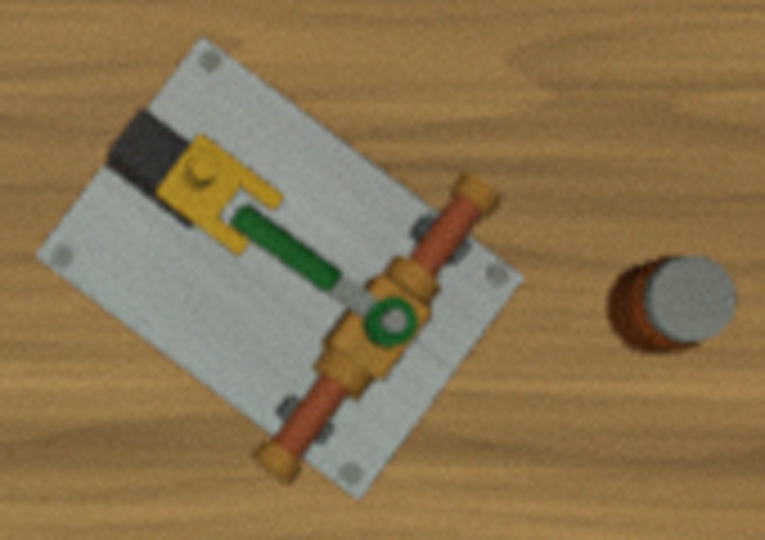

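```bash
cat > h.py <<'E'
from plant import bot
import numpy as np
def ray(n,u,v,z):
    p=bot.camera_params(n);f=200/np.tan(np.radians(p['fovy']/2));M=np.array(p['camera_from_world']);R=M[:3,:3];c=-R.T@M[:3,3]
    d=R.T@np.array([(u-p['cx'])/f,(v-p['cy'])/f,1]);return (c+d*(z-c[2])/d[2])[:2]
E
python3 - <<'E'
from h import *
q=lambda u,v,z:ray("top",320+(u+.5)/4.5-.5,130+(v+.5)/4.5-.5,z)
C=np.array([q(*c,12) for c in[(203,37),(523,280),(360,500),(38,255)]])
print(np.round(C),[round(np.linalg.norm(C[i]-C[i-1])) for i in range(4)])
c=C.mean(0);y=(C[0]+C[3]-C[1]-C[2]);y/=np.linalg.norm(y);x=np.array([y[1],-y[0]])
print("y",y,"yaw of x",np.arctan2(x[1],x[0]))
piv=c-70*y;print("piv",piv,"hub",q(390,322,98),"knob",q(200,163,140),piv+145*y,"leverend",q(240,214,93),piv+115*y)
print(q(278,465,42),piv-112*x, "jar",q(692,298,85), "r",np.linalg.norm(piv+185*y))
E
```

```text
[[ 694. -142.]
 [ 538. -348.]
 [ 396. -243.]
 [ 551.  -36.]] [178, 259, 177, 258]
y [0.60062038 0.79953434] yaw of x -0.6442768033079642
piv [ 502.85564554 -248.17735152] hub [ 503.51677736 -245.86879935] knob [ 591.96289197 -127.1842896 ] [ 589.94559992 -132.24487184] leverend [ 568.36921538 -156.23062835] [ 571.92698867 -156.23090212]
[ 417.71678334 -186.29664185] [ 413.30779916 -180.90786952] jar [ 521.30205926 -432.39584512] r 622.1032385811029
```

```bash
python3 -m pendant '[[[0.5,-0.95,0],[0,0,-0.74],-1],[[0.5,-0.95,0],[0,0,-0.74],-1],[[0.5,-0.95,0],[0,0,-0.74],-1],[[0.5,-0.95,0],[0,0,-0.74],-1],[[0.5,-0.95,0],[0,0,-0.74],-1],[[0.5,-0.95,0],[0,0,-0.74],-1],[[0.5,-0.95,0],[0,0,-0.74],-1],[[0.5,-0.95,0],[0,0,-0.74],-1],[[0.5,-0.95,0],[0,0,-0.74],-1],[[0.5,-0.95,0],[0,0,-0.74],-1]]'
python3 -m pendant '[[[0.5,-0.95,0],[0,0,-0.74],-1],[[0.5,-0.95,0],[0,0,-0.74],-1],[[0.5,-0.95,0],[0,0,-0.74],-1],[[0.5,-0.95,0],[0,0,-0.74],-1],[[0.5,-0.95,0],[0,0,-0.74],-1],[[0.5,-0.95,0],[0,0,-0.74],-1],[[0.5,-0.95,0],[0,0,-0.74],-1],[[0.5,-0.95,0],[0,0,-0.74],-1],[[0.5,-0.95,0],[0,0,-0.74],-1],[[0.5,-0.95,0],[0,0,-0.74],-1]]'
```

```text
time: 0.93
tool_pos: [369.4, 190.5, 243.6]
tcp_rot: [-3.141, 0.0, 1.818]
contact_force: [0.8, 0.3, -0.3]
grip_width: 29.7
finger_force: 0.0
time: 1.77
tool_pos: [519.5, -94.5, 243.4]
tcp_rot: [-3.141, 0.0, 0.93]
contact_force: [0.8, -0.5, 1.0]
grip_width: 0.5
finger_force: 0.0
```

```bash
python3 -m pendant '[[[0.32,-0.45,0],[0,0,0],-1],[[0.32,-0.45,0],[0,0,0],-1],[[0.32,-0.45,0],[0,0,0],-1],[[0.32,-0.45,0],[0,0,0],-1],[[0.3,-0.45,0],[0,0,0],-1],[[0,0,0],[0,0,0],-1],[[0,0,0],[0,0,0],-1],[[0,0,0],[0,0,0],-1],[[0,0,0],[0,0,0],-1],[[0,0,0],[0,0,0],-1]]'
python3 - <<'E'
from h import *;import cv2
p=bot.camera_params("wrist");cv2.imwrite("pics/w1.png",bot.capture("wrist"))
f=200/np.tan(np.radians(p['fovy']/2));M=np.array(p['camera_from_world'])
for P in[(591,-130,140),(503,-247.5,95),(572,-155.5,93)]:
    c=M@[*P,1];print(P,f*c[0]/c[2]+p['cx'],f*c[1]/c[2]+p['cy'])
E
```

```text
time: 2.6
tool_pos: [566.3, -159.7, 243.9]
tcp_rot: [3.142, -0.0, 0.936]
contact_force: [0.3, -0.1, -0.7]
grip_width: 0.6
finger_force: 0.0
(591, -130, 140) 318.2323251591572 157.51952749338562
(503, -247.5, 95) 316.5973218855639 278.4268128595864
(572, -155.5, 93) 317.5854042377497 179.86523313644355
```

View pics/w1.png

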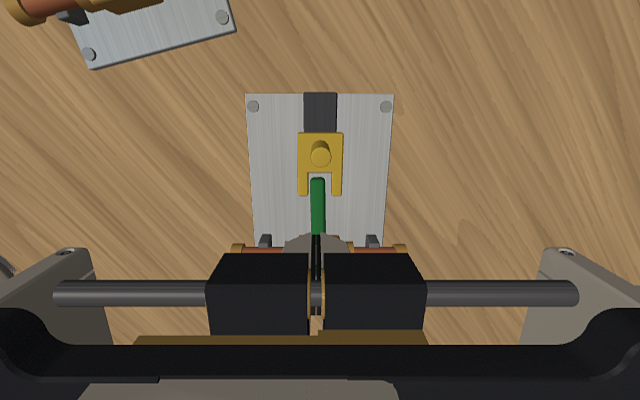

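```bash
python3 -m pendant '[[[0,0,-0.7],[0,0,0],-1],[[0,0,-0.7],[0,0,0],-1],[[0,0,-0.7],[0,0,0],-1],[[0,0,-0.7],[0,0,0],-1],[[0,0,-0.7],[0,0,0],-1],[[0,0,-0.5],[0,0,0],-1],[[0,0,0],[0,0,0],-1],[[0,0,0],[0,0,0],-1],[[0,0,0],[0,0,0],-1],[[0,0,0],[0,0,0],-1]]'
python3 -m pendant '[[[0.1,0.133,0],[0,0,0],-1],[[0.1,0.133,0],[0,0,0],-1],[[0.1,0.133,0],[0,0,0],-1],[[0.1,0.133,0],[0,0,0],-1],[[0.1,0.133,0],[0,0,0],-1],[[0.1,0.133,0],[0,0,0],-1],[[0.1,0.133,0],[0,0,0],-1],[[0.1,0.133,0],[0,0,0],-1],[[0.1,0.133,0],[0,0,0],-1],[[0.1,0.133,0],[0,0,0],-1]]'
```

```text
time: 3.48
tool_pos: [567.4, -160.6, 125.3]
tcp_rot: [3.139, -0.001, 0.935]
contact_force: [0.1, 0.2, 1.0]
grip_width: 0.4
finger_force: 0.0
time: 4.32
tool_pos: [596.9, -120.1, 123.7]
tcp_rot: [-3.142, 0.0, 0.935]
contact_force: [-0.5, -1.0, 2.4]
grip_width: 0.5
finger_force: 0.9
```

```bash
python3 -m pendant '[[[0.04,0.053,0],[0,0,0],-1],[[0.04,0.053,0],[0,0,0],-1],[[0.04,0.053,0],[0,0,0],-1],[[0.02,0.027,0],[0,0,0],-1],[[0.02,0.027,0],[0,0,0],-1],[[0,0,0],[0,0,0],-1],[[0,0,0],[0,0,0],-1],[[0,0,0],[0,0,0],-1],[[0,0,0],[0,0,0],-1],[[0,0,0],[0,0,0],-1]]'
python3 - <<'E'
from h import *;import cv2
cv2.imwrite("pics/w2.png",np.hstack([bot.capture("wrist")[:,160:480],cv2.resize(bot.capture("top")[130:250,320:460],None,fx=3.33,fy=3.33)[:400]]))
E
```

```text
time: 5.15
tool_pos: [601.3, -114.2, 123.7]
tcp_rot: [-3.141, 0.0, 0.935]
contact_force: [-0.7, -0.9, 1.1]
grip_width: 0.7
finger_force: 0.5
```

View pics/w2.png

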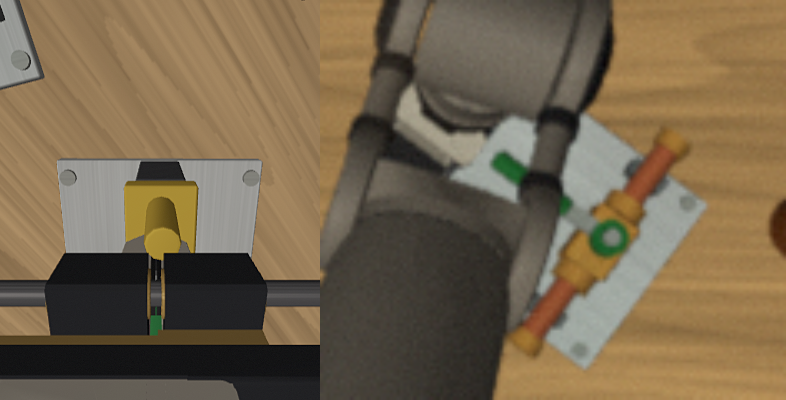

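```bash
python3 -m pendant '[[[0.02,0.027,0],[0,0,0],-1],[[0.02,0.027,0],[0,0,0],-1],[[0.02,0.027,0],[0,0,0],-1],[[0,0,0],[0,0,0],-1],[[0,0,0],[0,0,0],-1],[[0,0,0],[0,0,0],-1],[[0,0,0],[0,0,0],-1],[[0,0,0],[0,0,0],-1],[[0,0,0],[0,0,0],-1],[[0,0,0],[0,0,0],-1]]'
python3 -m pendant '[[[0.02,0.027,0],[0,0,0],-1],[[0.02,0.027,0],[0,0,0],-1],[[0.02,0.027,0],[0,0,0],-1],[[0,0,0],[0,0,0],-1],[[0,0,0],[0,0,0],-1],[[0,0,0],[0,0,0],-1],[[0,0,0],[0,0,0],-1],[[0,0,0],[0,0,0],-1],[[0,0,0],[0,0,0],-1],[[0,0,0],[0,0,0],-1]]'
```

```text
time: 6.08
tool_pos: [601.7, -113.7, 123.8]
tcp_rot: [-3.141, 0.004, 0.934]
contact_force: [-8.0, -8.1, 3.8]
grip_width: 0.2
finger_force: 5.7
time: 6.92
tool_pos: [602.0, -113.3, 123.8]
tcp_rot: [-3.14, 0.008, 0.934]
contact_force: [-14.1, -16.8, 5.8]
grip_width: -0.0
finger_force: 10.7
```

```bash
python3 -m pendant '[[[-0.2,-0.267,0],[0,0,0],-1],[[-0.2,-0.267,0],[0,0,0],-1],[[-0.11,-0.75,0],[0,0,0],-1],[[-0.11,-0.75,0],[0,0,0],-1],[[-0.11,-0.75,0],[0,0,0],-1],[[-0.11,-0.75,0],[0,0,0],-1],[[0,0,0],[0,0,0],-1],[[0,0,0],[0,0,0],-1],[[0,0,0],[0,0,0],-1],[[0,0,0],[0,0,0],-1]]'
python3 - <<'E'
from h import *;import cv2
cv2.imwrite("pics/w3.png",np.hstack([bot.capture("wrist")[:,100:480],cv2.resize(bot.capture("top")[130:250,320:460],None,fx=3.33,fy=3.33)[:400]]))
P=np.array(bot.get_obs()['tool_pos'][:2])-[503,-247.5];print("local",P@[.8,-.6],P@[.6,.8])
E
```

```text
time: 7.75
tool_pos: [580.0, -214.3, 123.7]
tcp_rot: [-3.141, -0.0, 0.936]
contact_force: [0.2, 0.7, -0.2]
grip_width: 0.4
finger_force: 0.0
local 41.68657777098691 72.86064499469542
```

View pics/w3.png

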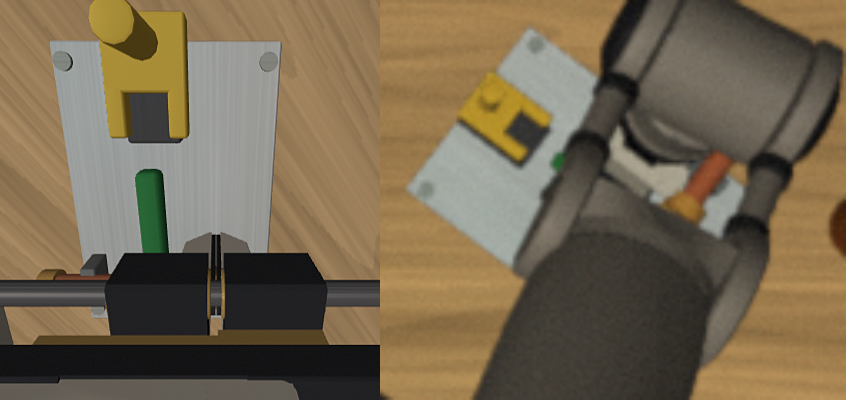

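```bash
python3 -m pendant '[[[0,0,-0.5],[0,0,0],-1],[[0,0,-0.5],[0,0,0],-1],[[0,0,0],[0,0,0],-1],[[0,0,0],[0,0,0],-1],[[0,0,0],[0,0,0],-1],[[0,0,0],[0,0,0],-1],[[0,0,0],[0,0,0],-1],[[0,0,0],[0,0,0],-1],[[0,0,0],[0,0,0],-1],[[0,0,0],[0,0,0],-1]]'
python3 - <<'E'
from h import *
p=np.array(bot.get_obs()['tool_pos'][:2])
for t in np.linspace(0,1.6,17):
    s,c=np.sin(t),np.cos(t);d=np.array([-s,c]);n=np.array([-c,-s])
    l=74*d-n*(8+19*abs(c)+9.5*s);w=np.array([503,-247.5])+l[0]*np.array([.8,-.6])+l[1]*np.array([.6,.8])
    print(round(t,2),l.round(),w.round(),((w-p)/30).round(2));p=w
E
```

```text
time: 8.68
tool_pos: [579.9, -215.4, 94.0]
tcp_rot: [3.141, -0.0, 0.935]
contact_force: [0.2, -0.5, 0.6]
grip_width: 1.1
finger_force: 0.0
0.0 [27. 74.] [ 569. -204.] [-0.36  0.36]
0.1 [20. 76.] [ 565. -199.] [-0.13  0.2 ]
0.2 [13. 78.] [ 561. -193.] [-0.15  0.19]
0.3 [ 6. 79.] [ 555. -188.] [-0.18  0.18]
0.4 [-2. 80.] [ 549. -183.] [-0.2   0.16]
0.5 [-10.  79.] [ 543. -178.] [-0.22  0.14]
0.6 [-18.  77.] [ 535. -175.] [-0.24  0.12]
0.7 [-26.  75.] [ 527. -172.] [-0.26  0.09]
0.8 [-34.  72.] [ 519. -170.] [-0.28  0.07]
0.9 [-41.  67.] [ 511. -169.] [-0.29  0.03]
1.0 [-48.  62.] [ 502. -169.] [-0.29  0.  ]
1.1 [-55.  56.] [ 493. -170.] [-0.3  -0.03]
1.2 [-60.  49.] [ 484. -172.] [-0.29 -0.07]
1.3 [-65.  41.] [ 475. -175.] [-0.29 -0.11]
1.4 [-69.  33.] [ 467. -180.] [-0.28 -0.14]
1.5 [-72.  24.] [ 459. -185.] [-0.26 -0.18]
1.6 [-74.  16.] [ 453. -190.] [-0.22 -0.18]
```

```bash
python3 -m pendant '[[[-0.36,0.36,0],[0,0,0],-1],[[-0.13,0.2,0],[0,0,0],-1],[[-0.15,0.19,0],[0,0,0],-1],[[-0.18,0.18,0],[0,0,0],-1],[[-0.2,0.16,0],[0,0,0],-1],[[-0.22,0.14,0],[0,0,0],-1],[[-0.24,0.12,0],[0,0,0],-1],[[-0.26,0.09,0],[0,0,0],-1],[[-0.28,0.07,0],[0,0,0],-1],[[0,0,0],[0,0,0],-1]]'
```

```text
time: 9.52
tool_pos: [519.7, -170.3, 94.7]
tcp_rot: [3.138, -0.001, 0.935]
contact_force: [3.0, -1.3, 1.3]
grip_width: 0.9
finger_force: 1.3
```

Pushing with about 3 N, as expected; continue round.

```bash
python3 -m pendant '[[[-0.29,0.03,0],[0,0,0],-1],[[-0.29,0,0],[0,0,0],-1],[[-0.3,-0.03,0],[0,0,0],-1],[[-0.29,-0.07,0],[0,0,0],-1],[[-0.29,-0.11,0],[0,0,0],-1],[[-0.28,-0.14,0],[0,0,0],-1],[[-0.26,-0.18,0],[0,0,0],-1],[[0,0,0],[0,0,0],-1],[[0,0,0],[0,0,0],-1],[[0,0,0],[0,0,0],-1]]'
python3 - <<'E'
from h import *;import cv2
cv2.imwrite("pics/w4.png",np.hstack([bot.capture("wrist")[:,100:480],cv2.resize(bot.capture("top")[130:250,320:460],None,fx=3.33,fy=3.33)[:400]]))
E
```

```text
time: 10.35
tool_pos: [459.0, -184.7, 93.5]
tcp_rot: [-3.14, 0.0, 0.935]
contact_force: [-0.9, -0.2, 0.5]
grip_width: 0.4
finger_force: 0.0
```

View pics/w4.png

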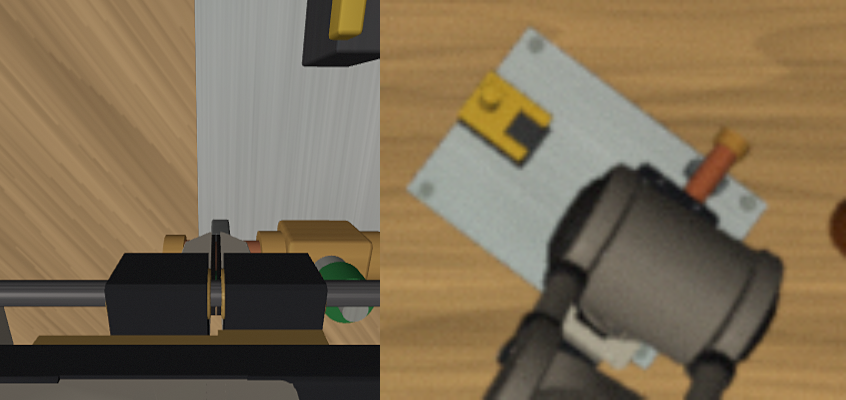

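```bash
python3 -m pendant '[[[-0.04,-0.053,0],[0,0,0],-1],[[-0.04,-0.053,0],[0,0,0],-1],[[-0.04,-0.053,0],[0,0,0],-1],[[-0.04,-0.053,0],[0,0,0],-1],[[0,0,0],[0,0,0],-1],[[0,0,0],[0,0,0],-1],[[0,0,0],[0,0,0],-1],[[0,0,0],[0,0,0],-1],[[0,0,0],[0,0,0],-1],[[0,0,0],[0,0,0],-1]]'
python3 -m pendant '[[[-0.02,-0.027,0],[0,0,0],-1],[[-0.02,-0.027,0],[0,0,0],-1],[[0,0,0],[0,0,0],-1],[[0,0,0],[0,0,0],-1],[[0,0,0],[0,0,0],-1],[[0,0,0],[0,0,0],-1],[[0,0,0],[0,0,0],-1],[[0,0,0],[0,0,0],-1],[[0,0,0],[0,0,0],-1],[[0,0,0],[0,0,0],-1]]'
```

```text
time: 11.28
tool_pos: [455.6, -188.7, 93.6]
tcp_rot: [-3.141, -0.005, 0.934]
contact_force: [9.6, 14.1, -1.4]
grip_width: 0.3
finger_force: 9.0
time: 12.12
tool_pos: [455.5, -188.9, 93.6]
tcp_rot: [-3.141, -0.008, 0.934]
contact_force: [15.3, 23.8, -1.8]
grip_width: 0.6
finger_force: 13.8
```

```bash
python3 -m pendant '[[[0.2,0.267,0],[0,0,0],-1],[[0.2,0.267,0],[0,0,0],-1],[[0.2,0.267,0],[0,0,0],-1],[[0,0,0.8],[0,0,0],-1],[[0,0,0.9],[0,0,0],-1],[[0,0,0.9],[0,0,0],-1],[[0,0,0.9],[0,0,0],-1],[[0,0,0.9],[0,0,0],-1],[[-0.4,0.9,0.3],[0,0,0],-1],[[-0.4,0.9,0],[0,0,0],-1]]'
python3 -m pendant '[[[-0.1,0.9,0],[0,0,0],-1],[[0,0.9,0],[0,0,0],-1],[[0,0.9,0],[0,0,0],-1],[[0,0.9,0],[0,0,0],-1],[[0,0.9,0],[0,0,0],-1],[[0,0.9,0],[0,0,0],-1],[[0,0.9,0],[0,0,0],-1],[[0,0,0],[0,0,0],-1],[[0,0,0],[0,0,0],-1],[[0,0,0],[0,0,0],-1]]'
python3 - <<'E'
from h import *;import cv2
cv2.imwrite("pics/t5.png",cv2.resize(bot.capture("top")[120:260,180:500],None,fx=2.5,fy=2.5))
E
```

```text
time: 12.95
tool_pos: [448.5, -115.8, 237.4]
tcp_rot: [3.136, -0.001, 0.933]
contact_force: [1.4, 0.3, -0.3]
grip_width: 0.8
finger_force: 0.0
time: 13.78
tool_pos: [444.3, 73.7, 234.7]
tcp_rot: [3.141, 0.001, 0.935]
contact_force: [0.7, -0.2, 0.3]
grip_width: 0.6
finger_force: 0.0
```

View pics/t5.png

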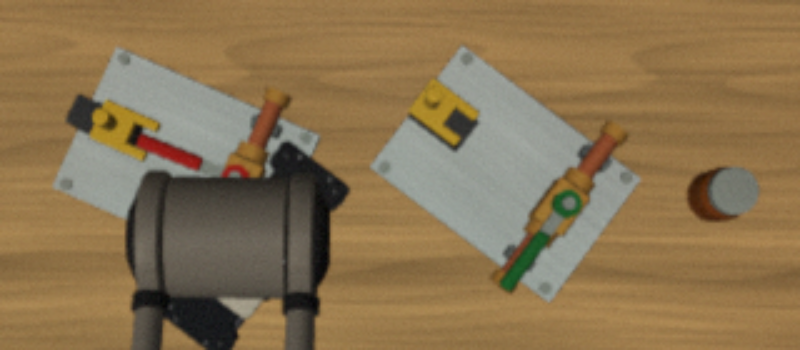

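The picture shows the lever lying over the pipe, from its hub at (567,203) to its end at (508,287). The catch is fully out at (440,115), and the red valve and jar haven't moved.

```bash
python3 -c "
from plant import bot
print(bot.close_job())"
```

```text
the job is handed in; nothing more can be done
None
```

The job is handed in: I slid the green valve's catch out to its stop and left it there, then swung the lever its quarter turn to its stop, in line with the pipe. The red fuel valve and the frit jar were not touched, and the arm finished clear of everything at about 14 s; no verdict came back.

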